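# Tighten the bench-pin clamp with a ratchet spanner

## Robot

A 6-joint arm with a two-finger parallel gripper is mounted at the origin on the work surface. World frame = base frame: x ahead of the robot, y to its left, z up, the work surface at z = 0. Lengths are in m, angles in degrees, forces in N, time in s.
With the tool pointing down it reaches from about 0.15 to 0.775 m from the base axis. Payload 6.1 kg.
Tool frame: the origin (TCP) lies midway between the tips of the shut fingers; the grasp point (between the pads) lies 19 mm behind it (bot.tcp_to_grasp is the distance from the TCP to the grasp point, in m); z points along the fingers, y is the line along which they close (so a half turn about z gives the same grasp; the last joint's range is limited). The gripper opens to 85 mm and grips with 20 to 120 N. Pads are 22 mm wide; open, the fingers measure 114 mm over their backs; the gripper's body (76 mm by 85 mm) begins 54 mm behind the grasp point. The pads swing forward as they close: fully open they stand 13 mm farther back than shut.
Start: joints at [71.849, 7.208, -2.269, 80.523, 0, 90], TCP at [0.164, 0.499, 0.231] pointing down, gripper open.
Joint ranges: [-155.77, 155.77], [-54.66, 111.73], [-72.52, 77.12], [-102.08, 115.82], [-83.92, 84.16], [-180, 180]. Speed limits (degrees/s): [136.94, 136.94, 172.46, 180, 180, 180].

## Interface

Orientations are given as a 3x3 rotation matrix whose columns are the frame's x, y, z axes.
In Python, from plant import bot gives the robot as it stands.
- The arm moves only by the shell command python3 -m jog 'ROWS' [OPENING] [FORCE]. ROWS is JSON, a list of rows, each a list of 2 entries, a list of its own where there are three numbers: the shift along the tool's x, y, z in mm, then the turn about the tool's z in rad. In form: [[[dx, dy, dz], roll], ...]. A call has 1 to 20 rows; each row is the pose to reach, as a shift and turn from the pose commanded when the call began, along the tool's axes at that moment; what a row does not reach only later rows make up. A row lasts 1/10 s, in which the tool goes at most 50 mm and 8.59 degrees, less where a joint would pass 70% of its speed; a pose out of reach is approached as far as the arm can. A call with a gripper value outside its range is refused whole. OPENING is the opening, from -1 (shut) to 1 (fully open), set as the call begins (- or left out, the last holds). The fingers move at their own pace and stop on an object; FORCE is the grip in N (left out, the last holds). Time passes only in rows, so rows that repeat a pose let the fingers close. It gives the time, the measured TCP pose, the force, the opening and the grip force at its end, in the units of the state.
- bot.observe(): the state, without advancing time (a new reading comes with each control period).
- bot.capture(name): name is "scene" or "top" or "wrist"; returns the picture (400x640x3 uint8, blue, green, red); there is no depth.
- bot.calibration(name): a dict with "mtx" (3x3 intrinsics, pixels), "position" and "attitude" of the camera in the world. Camera axes: x right, y up, looking along -z (the intrinsics and any distortion apply to the point x, -y, -z); pixel columns grow to the right and rows downward; lengths in m; the calibration is good to about 2 mm. A picture is of the moment at which its call begins: read the wrist's pose just before it. calibration takes no time and is no camera call; for the wrist camera it gives the pose at the moment of the call.
- bot.finish_job(): hands the job in; it is judged then, once.
Trained networks look in the newest picture that a camera, given by its name, has taken for a name from the list of things; names that differ only in an ending like _2 or _b are one class to them, and where a whole thing is asked for, a point or a joint stands for the part that bears it (a point fixed in the world has none). Each returns a list of dicts, best first, with "conf" (0 to 1); they miss things now and then, are a little off and sometimes report something else, mostly with a low value. They report only what shows in the picture. A call takes as long as a camera call. They do not tell look-alikes from the thing itself.
- bot.find_in(camera, thing): "extent" ([left, top, right, bottom] as shares, 0 to 1, of the picture: columns of its width, rows of its height, round what is visible of it).
- bot.masks_of(camera, thing): "pixels" (400x640 bool, what is visible of it) and "extent" ([left, top, right, bottom] as shares, 0 to 1, of the picture: columns of its width, rows of its height, round what is visible of it).
- bot.tip_of(camera, thing): "location" ([column, row] as shares, 0 to 1, of the picture: columns of its width, rows of its height: a listed point, or the origin of a listed thing).
The state is a dict: "clock": time; "joint_pos": joint angles; "dq": joint speeds; "joint_torque": joint torques, N m; "eef_pos": TCP position; "orientation": TCP orientation; "contact_force": force on the tool from outside, world axes, zero at the start; "ft_torque": the same for the moment, N m; "width": finger opening in m; "grasp_force": force on a finger pad.
Only numpy, scipy, OpenCV 4.12 (cv2) and the standard library are available. Lean on these libraries where they do the work, as an engineer would, in place of code of your own. Each camera call takes 0.05 s, during which the arm holds its last target. There are 200 camera calls.

## Task

The bridge clamp that holds the wooden bench pin is loose at the nut where the ratchet spanner is sitting. Swing the spanner back and forth by its shank, driving the nut clockwise (seen from above) and letting the ratchet slip on each return, until the nut is fully tight and will turn no further. Then lift the spanner off the nut and lay it flat on the bench beside the clamp, leaving the other things on the bench where they are.

Things in the scene. Friction and masses are not known exactly. Their poses are not given: they have to be found in the camera images.
- clamp: Clamp fixed to the bench near its far edge: dark steel base plate (80 x 170 mm, 8 thick), wooden bench pin on it, and a steel strap (32 x 150 mm, top 38 mm above the bench) across the pin, held by studs at y = +55 and -55 mm. Origin: middle of the plate's underside, on the bench. x along the pin towards its nose, away from the robot; y along the strap towards the loose nut; z up.
- pin_nose (a point): Nose of the pale wooden bench pin, top face, 165 mm ahead (x) of the clamp's origin, past the bench edge. The pin is 70 mm wide and 200 mm long, its top 30 mm above the bench; keyhole and slot in its front half.
- tight_nut (a point): Top of the nut on the clamp's -y stud, already tight, leave it. Both nuts alike: hexagon 22 mm over corners on a 29 mm collar; nut top 66 mm, stud top 74 mm above the bench.
- nut_seat (a point): Point on the loose nut's upright turning axis (the clamp's +y stud), on top of its collar, 42 mm above the bench, where the underside of the spanner's ring sits. Axes as the clamp's.
- nut (a joint): Angle of the loose nut, rad: 0 = fully tight (it stops there); negative = that much still to turn clockwise seen from above. Starts between -4.8 and -3.4. Steady drag of about 0.35 N m (some 4 N at the spanner's grip point), then a firm stop: the pull climbs past 15 N within 0.15 rad. No spring; it may creep back up to 0.06 rad on a return stroke.
- spanner: Steel ratchet spanner, 0.25 kg, sitting loose on the loose nut. Ring 40 mm outside, 24 thick; its bore has 0.5 mm play on the nut, so it droops up to 0.08 rad and lifts straight off (40 mm up clears the stud). Clockwise from above it drives the nut; anticlockwise it slips, and it grips again within 12 degrees. Origin: ring axis, at its underside. x along the shank to the jaw; z up.
- spanner_grip (a point): Place to hold the spanner: middle of its shank, 95 mm from the ring's axis, near the centre of mass, 12 mm above the level of the ring's underside. The shank is 15 mm wide and 8 thick, clear from 50 to 175 mm from the ring's axis. At the start it points 85 to 158 degrees anticlockwise from the clamp's x, over open bench. Axes as the spanner's.
- spanner_jaw (a point): Far end of the spanner: tip of its open jaw (39 mm wide, 11 thick), 216 mm from the ring's axis, 12 mm above the level of the ring's underside.
- hammer: Bystander: bench hammer lying on the bench, wooden handle, 240 mm long, 26 mm high. Origin: under its middle, x towards the head.
- jar_lid: Bystander: blue jar lid lying open side up, 82 mm across, 13 mm high. Origin: centre of its underside.
- dust_brush: Bystander: flat brush lying on the bench, white handle, 200 mm long, 42 mm wide, 20 mm high. Origin: under its middle, x towards the bristles.
Mind the look-alikes: they are no part of the job. What is shaped like the spanner but orange or purple is not meant.

How it is judged (in metres and radians):
On the way:
1. the nut is run down tight with the spanner still on it (value of joint nut above -0.12 rad and distance between spanner and nut_seat below 0.008 m), for 0.2 s.
At the end, for the whole second after the job is handed in: The nut is within 0.2 rad (11 degrees) of fully tight; the spanner is off the nut (ring axis more than 50 mm from the nut's axis), lying flat on the bench (within 9 degrees of level, either face up, less than 30 mm high) and at rest (value of joint nut above -0.2 rad and horizontal distance between spanner and nut_seat above 0.05 m and height (world z) of spanner between -0.01 and 0.03 m and height (world z) of spanner_grip below 0.03 m and (angle between spanner's own z axis and vertical below 0.15 rad or angle between spanner's own z axis and vertical above 2.99 rad) and linear speed of spanner below 0.02 m/s and angular speed of spanner below 0.2 rad/s); the robot touches nothing.
It fails at once if the hammer is pushed more than 40 mm from its place (distance of hammer from where it was at the start of the episode above 0.04 m).
It fails at once if the jar lid is pushed more than 40 mm from its place (distance of jar_lid from where it was at the start of the episode above 0.04 m).
It fails at once if the brush is pushed more than 40 mm from its place (distance of dust_brush from where it was at the start of the episode above 0.04 m).
It also fails if it takes over 64 s, if anything falls off the work surface, if the arm or the gripper's body presses on something with over 40 N, if the wrist force passes 120 N, or if a joint passes its speed limit or range.

## Working session

There is one attempt and no reset: what is moved stays moved. The work goes in short steps, Python scripts to look and compute and a shell command to move; the robot and the scene stay as the last step left them, time stands still between calls to the robot, and variables do not carry over. Pictures are saved under pics/ and viewed, at most 10 in all, crops included, and the job is handed in when it is done.

```bash
ls; mkdir -p pics; python3 - <<'E'
from plant import bot
import cv2,numpy as np
s=bot.observe();print(s)
for c in ("scene","top"):
    im=bot.capture(c);cv2.imwrite(f"pics/{c}0.png",im)
    k=bot.calibration(c);print(c,{a:np.round(b,4).tolist() for a,b in k.items()})
    for t in ("nut_seat","spanner_grip","spanner_jaw","spanner","tight_nut","pin_nose","clamp","hammer","jar_lid","dust_brush"):
        print(t,[(round(d["conf"],2),np.round(np.array(d["location"])*[640,400],1).tolist()) for d in bot.tip_of(c,t)][:4])
E
```

```text
pics
{'clock': 0.0, 'joint_pos': array([ 7.18504024e+01,  7.24170197e+00, -2.32581729e+00,  8.05225182e+01,
        1.99273437e-03,  9.00015396e+01]), 'dq': array([ 0.11938562,  0.02428887, -0.03409499,  0.09345696, -0.01824684,
        0.04317868]), 'joint_torque': array([-1.18550097e-04, -4.35916686e+01,  3.52923882e+01,  1.73304806e-02,
       -1.02255801e-04,  1.08428910e-05]), 'eef_pos': array([0.16340481, 0.49850902, 0.23052919]), 'orientation': array([[-9.50238053e-01,  3.11524269e-01, -5.22554604e-04],
       [ 3.11524706e-01,  9.50236897e-01, -1.48243076e-03],
       [ 3.47375057e-05, -1.57145079e-03, -9.99998765e-01]]), 'contact_force': array([-0.74054891,  0.07006197,  0.20817386]), 'ft_torque': array([ 0.07288884,  0.0478176 , -0.06778071]), 'grasp_force': 0.0, 'width': 0.08549483425048035}
scene {'mtx': [[400.1729, 0.0, 315.7747], [0.0, 400.1729, 201.7954], [0.0, 0.0, 1.0]], 'position': [1.2425, 0.1086, 1.0002], 'attitude': [[-0.034, -0.7743, 0.6319], [0.9994, -0.0329, 0.0135], [0.0104, 0.6319, 0.775]]}
nut_seat [(0.8, [297.2, 225.9]), (0.36, [160.7, 207.9])]
spanner_gri
[... 445 characters left out ...]
0.0, 318.5225], [0.0, 443.6081, 199.9467], [0.0, 0.0, 1.0]], 'position': [0.3796, 0.077, 1.379], 'attitude': [[0.0052, 0.9947, -0.1029], [-0.9998, 0.0031, -0.0198], [-0.0194, 0.103, 0.9945]]}
nut_seat [(0.79, [338.0, 190.2])]
spanner_grip [(0.73, [310.7, 200.3]), (0.7, [382.9, 256.2]), (0.57, [194.8, 252.7])]
spanner_jaw [(0.88, [401.2, 221.4]), (0.76, [274.9, 219.2]), (0.71, [158.6, 267.8])]
spanner [(0.93, [372.6, 286.1]), (0.85, [221.0, 240.4]), (0.55, [338.6, 189.1])]
tight_nut [(0.74, [375.0, 183.7])]
pin_nose [(0.87, [355.3, 134.5])]
clamp [(0.63, [354.5, 188.3])]
hammer [(0.6, [485.9, 215.3]), (0.16, [374.9, 184.1])]
jar_lid [(0.74, [483.2, 174.7])]
dust_brush [(0.58, [169.7, 198.8])]
```

View pics/top0.png

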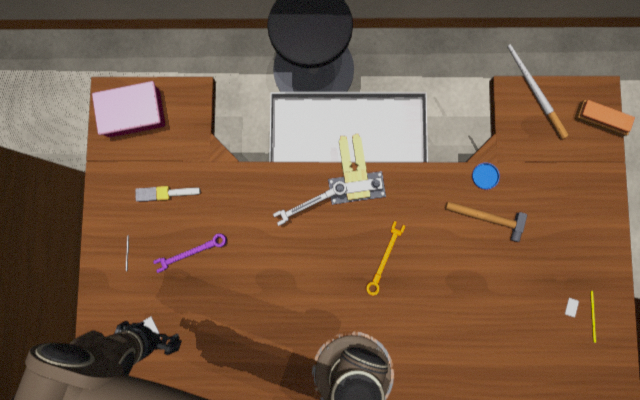

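View pics/scene0.png

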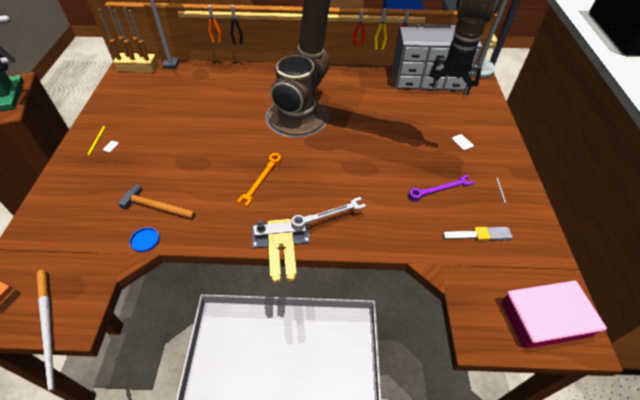

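```bash
cat > h.py <<'E'
import numpy as np
from plant import bot
def ray(k,uv):
    m=np.array(k["mtx"]);R=np.array(k["attitude"])
    x=(uv[0]-m[0,2])/m[0,0];y=(uv[1]-m[1,2])/m[1,1]
    d=R@np.array([x,-y,-1.0]);return np.array(k["position"]),d/np.linalg.norm(d)
def tri(rays):
    A=np.zeros((3,3));b=np.zeros(3)
    for p,d in rays:
        P=np.eye(3)-np.outer(d,d);A+=P;b+=P@p
    X=np.linalg.solve(A,b)
    return X,max(np.linalg.norm((np.eye(3)-np.outer(d,d))@(X-p)) for p,d in rays)
def onz(k,uv,z):
    p,d=ray(k,uv);return p+d*(z-p[2])/d[2]
E
python3 - <<'E'
from h import *
t,s=bot.calibration("top"),bot.calibration("scene")
for n,a,b,z in [("nut_seat",(338,190.2),(297.2,225.9),.042),("ring",(338.6,189.1),(298.6,225.8),.042),("grip",(310.7,200.3),(328.5,213.4),.054),("jaw",(274.9,219.2),(361.8,199.9),.054),("tight",(375,183.7),(260.3,220.7),.066),("nose",(355.3,134.5),(287.3,276.8),.03)]:
    X,e=tri([ray(t,a),ray(s,b)]);print(n,X.round(4),round(e,4),onz(t,a,z).round(4),onz(s,b,z).round(4))
for n,a in [("decoy1",(372.6,286.1)),("d1grip",(382.9,256.2)),("d1jaw",(401.2,221.4)),("d2",(221,240.4)),("d2grip",(194.8,252.7)),("d2j",(158.6,267.8)),("ham",(485.9,215.3)),("lid",(483.2,174.7)),("brush",(169.7,198.8))]:print(n,onz(t,a,.01).round(3))
E
```

```text
nut_seat [0.549  0.0421 0.0337] 0.0023 [0.5478 0.0446 0.042 ] [0.555  0.0404 0.042 ]
ring [0.5517 0.0435 0.038 ] 0.0008 [0.5512 0.0428 0.042 ] [0.5545 0.0445 0.042 ]
grip [0.5153 0.1292 0.0556] 0.0024 [0.5155 0.1268 0.054 ] [0.514  0.1316 0.054 ]
jaw [0.4582 0.2333 0.0549] 0.0004 [0.4583 0.2337 0.054 ] [0.4575 0.233  0.054 ]
tight [ 0.5636 -0.0643  0.0734] 0.0001 [ 0.5646 -0.065   0.066 ] [ 0.5582 -0.0657  0.066 ]
nose [0.7208 0.0077 0.0373] 0.0164 [ 0.7235 -0.0092  0.03  ] [0.717  0.0235 0.03  ]
decoy1 [ 0.259 -0.061  0.01 ]
d1grip [ 0.349 -0.093  0.01 ]
d1jaw [ 0.456 -0.151  0.01 ]
d2 [0.395 0.405 0.01 ]
d2grip [0.357 0.485 0.01 ]
d2j [0.31  0.595 0.01 ]
ham [ 0.475 -0.41   0.01 ]
lid [ 0.601 -0.406  0.01 ]
brush [0.523 0.569 0.01 ]
```

The top view shows the steel spanner with its ring at pixel (339,188) and its jaw at (281,217). The purple and orange look-alikes lie at (190,252) and (385,257). In the scene view the ring is at (298,222) and the jaw at (360,204). The triangulated heights (0.038, 0.055) match the text. The next move is to hover over the grip.

```bash
cat >> h.py <<'E'
def shift(target,phi):
    "mm in tool axes, and clockwise roll rad, to put TCP at target with tool x at world angle phi (deg)"
    s=bot.observe();R=np.array(s["orientation"]);d=R.T@(np.array(target)-s["eef_pos"])*1000
    a=np.degrees(np.arctan2(R[1,0],R[0,0]));r=np.radians((a-phi+180)%360-180)
    return d.round(1),round(r,3)
E
python3 -c "
from h import *
print(shift([.514,.128,.16],116))"
```

```text
(array([-448.6, -243.2,   71.3]), np.float64(0.8))
```

```bash
python3 -m jog '[[[-30,-16,0],0.06],[[-75,-41,0],0.14],[[-120,-65,5],0.22],[[-165,-90,12],0.3],[[-210,-114,20],0.38],[[-255,-138,30],0.46],[[-300,-163,40],0.54],[[-345,-187,50],0.62],[[-385,-209,60],0.7],[[-420,-228,68],0.76],[[-440,-239,71],0.79],[[-448.5,-243,71],0.8],[[-448.5,-243,71],0.8],[[-448.5,-243,71],0.8]]' 1 30
python3 - <<'E'
from h import *
import cv2
s=bot.observe();print(s["eef_pos"],s["orientation"].round(3).tolist(),s["joint_pos"].round(1),s["contact_force"])
im=bot.capture("wrist");cv2.imwrite("pics/w1.png",im);k=bot.calibration("wrist")
T=bot.calibration("top")
for t in ("spanner","spanner_grip","spanner_jaw","nut_seat"):
    print(t,[(round(d["conf"],2),(np.array(d["location"])*[640,400]).round(1).tolist(),onz(k,np.array(d["location"])*[640,400],.042 if t in("spanner","nut_seat") else .054).round(4).tolist()) for d in bot.tip_of("wrist",t)][:3])
E
```

```text
clock: 2.5
eef_pos: [0.5136, 0.1289, 0.1606]
orientation: [[-0.44, 0.898, -0.0], [0.898, 0.44, 0.0], [0.0, 0.0, -1.0]]
contact_force: [1.1, 0.6, -0.1]
width: 0.0851
grasp_force: 0.0
[0.51355772 0.12892843 0.16059568] [[-0.44, 0.898, -0.0], [0.898, 0.44, 0.0], [0.0, 0.0, -1.0]] [ 14.1   8.2 -10.   71.8   0.   78. ] [ 1.09288581  0.55248313 -0.09888519]
spanner [(0.87, [15.4, 234.0], [0.2843, -0.0287, 0.042]), (0.71, [314.3, 288.1], [0.5546, 0.0412, 0.042])]
spanner_grip [(0.8, [309.2, 196.7], [0.5087, 0.1252, 0.054]), (0.68, [78.6, 293.2], [0.3574, -0.0531, 0.054])]
spanner_jaw [(0.66, [309.5, 43.5], [0.4578, 0.2307, 0.054])]
nut_seat [(0.71, [309.8, 198.7], [0.5113, 0.1205, 0.042]), (0.7, [311.5, 288.9], [0.5526, 0.0392, 0.042])]
```

View pics/w1.png

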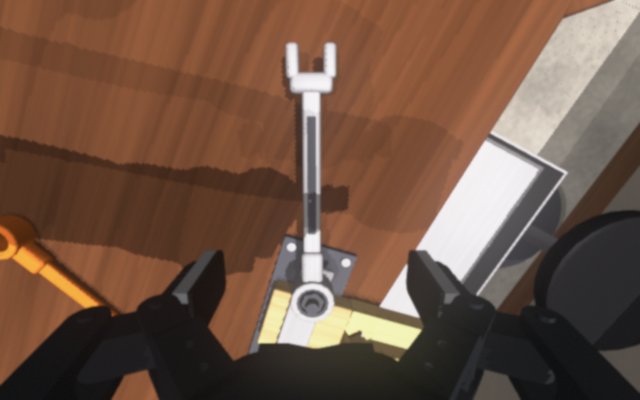

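The wrist view shows the steel spanner with its ring at (313,302) and its jaw tips at about (311,43). The shank runs upright at column 312, so the tool is aligned with it. Next I refine the ring centre and shank line from these pixels.

```bash
python3 - <<'E'
from h import *
import cv2
k=bot.calibration("wrist")
for uv,z in [((313,302),.066),((313,303),.074),((311,43),.054),((312,120),.057),((313,230),.057),((314.3,288.1),.042)]:print(uv,onz(k,uv,z).round(4))
# triangulate wrist/top/scene
t,s=bot.calibration("top"),bot.calibration("scene")
print("jaw",tri([ray(k,(311,43)),ray(t,(274.9,219.2)),ray(s,(361.8,199.9))]))
print("ring",tri([ray(k,(314.3,288)),ray(t,(338.6,189.1)),ray(s,(298.6,225.8))]))
r=onz(k,(313,302),.066);j=onz(k,(311,43),.054);d=j-r;print(np.hypot(*d[:2]),np.degrees(np.arctan2(d[1],d[0])))
E
```

```text
(313, 302) [0.5532 0.0418 0.066 ]
(313, 303) [0.5513 0.046  0.074 ]
(311, 43) [0.4588 0.2314 0.054 ]
(312, 120) [0.4835 0.1826 0.057 ]
(313, 230) [0.5245 0.1005 0.057 ]
(314.3, 288.1) [0.5548 0.0411 0.042 ]
jaw (array([0.45847373, 0.23258058, 0.05488122]), np.float64(0.0013901429939374376))
ring (array([0.55325044, 0.04306788, 0.04222039]), np.float64(0.0020785928241602828))
0.21177756998827507 116.4867559460279
```

```bash
python3 -c "
from h import *
print(shift([.511,.127,.036],116.5))"
```

```text
(array([ -0.8,  -3.3, 124.7]), np.float64(-0.007))
```

```bash
python3 -m jog '[[[0,-1,15],0],[[-0.5,-2,40],-0.007],[[-1,-3,65],-0.007],[[-1,-3,90],-0.007],[[-1,-3,110],-0.007],[[-1,-3,121],-0.007],[[-1,-3,125],-0.007],[[-1,-3,125],-0.007]]' && python3 -m jog '[[[0,0,0],0],[[0,0,0],0],[[0,0,0],0],[[0,0,0],0],[[0,0,0],0],[[0,0,0],0],[[0,0,0],0],[[0,0,0],0],[[0,0,0],0],[[0,0,0],0]]' -1 30; python3 -c "
from h import *
import cv2
s=bot.observe();print(s['contact_force'],s['ft_torque'],s['joint_pos'].round(1))
for c in ('wrist',):cv2.imwrite('pics/w2.png',bot.capture(c))"
```

```text
clock: 3.55
eef_pos: [0.5117, 0.1263, 0.0354]
orientation: [[-0.445, 0.895, -0.0], [0.895, 0.445, 0.0], [0.0, -0.0, -1.0]]
contact_force: [-0.1, -0.5, 0.6]
width: 0.0855
grasp_force: 0.0
clock: 4.55
eef_pos: [0.5118, 0.126, 0.0353]
orientation: [[-0.445, 0.896, 0.0], [0.896, 0.445, -0.0], [-0.0, 0.0, -1.0]]
contact_force: [-1.3, -0.5, 0.6]
width: 0.014
grasp_force: 33.6
[-1.33470897 -0.49743869  0.5702821 ] [-0.093742   -0.02394713 -0.15770176] [ 13.8  11.7 -22.1  56.2  -0.   77.4]
```

View pics/w2.png

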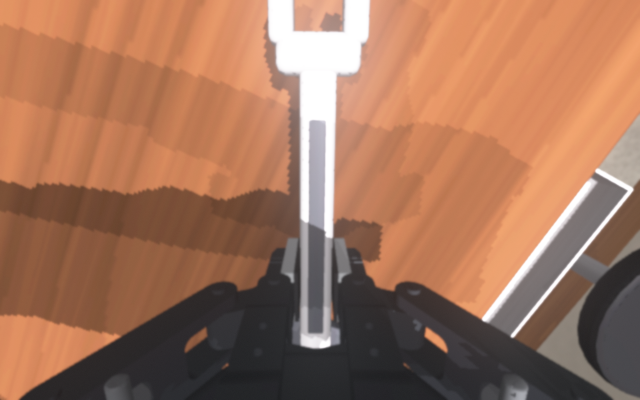

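Grip is good: width 14 mm, shank between the pads. First a return (anticlockwise) test of 0.3 rad to check the radius by the force.

```bash
python3 -m jog '[[[-0.1,-4.7,0],-0.05],[[-0.5,-9.4,0],-0.1],[[-1.1,-14,0],-0.15],[[-1.9,-18.7,0],-0.2],[[-2.9,-23.3,0],-0.25],[[-4.2,-27.8,0],-0.3],[[-4.2,-27.8,0],-0.3]]'; python3 -c "
from h import *
s=bot.observe();print((s['orientation'].T@s['contact_force']).round(1),s['ft_torque'].round(2),s['joint_pos'].round(1))"
```

```text
clock: 5.3
eef_pos: [0.4883, 0.1097, 0.0353]
orientation: [[-0.69, 0.724, -0.0], [0.724, 0.69, 0.0], [0.0, -0.0, -1.0]]
contact_force: [-1.8, 0.8, 1.3]
width: 0.0141
grasp_force: 33.6
[ 1.9 -0.8 -1.3] [ 0.04  0.2  -0.03] [ 12.7   9.  -25.4  55.6   0.   59.1]
```

```bash
python3 -m jog '[[[-0.5,-9.4,0],-0.1],[[-1.9,-18.7,0],-0.2],[[-4.2,-27.8,0],-0.3],[[-7.4,-36.6,0],-0.4],[[-11.5,-45.1,0],-0.5],[[-16.4,-53.1,0],-0.6],[[-22.1,-60.6,0],-0.7],[[-28.5,-67.4,0],-0.8],[[-35.6,-73.6,0],-0.9],[[-35.6,-73.6,0],-0.9]]'; python3 -c "
from h import *
s=bot.observe();print((s['orientation'].T@s['contact_force']).round(1),s['ft_torque'].round(2),s['joint_pos'].round(1))"
```

```text
clock: 6.3
eef_pos: [0.4591, 0.0328, 0.035]
orientation: [[-0.996, -0.089, -0.002], [-0.089, 0.996, 0.0], [0.002, 0.0, -1.0]]
contact_force: [-4.0, 0.8, 2.4]
width: 0.014
grasp_force: 33.7
[ 3.9  1.2 -2.4] [0.06 0.74 0.09] [  4.1   5.  -30.1  55.    0.   -1. ]
```

```bash
python3 -m jog '[[[-0.5,9.4,0],0.1],[[-1.9,18.7,0],0.2],[[-4.2,27.8,0],0.3],[[-7.4,36.6,0],0.4],[[-11.5,45.1,0],0.5],[[-16.4,53.1,0],0.6],[[-22.1,60.6,0],0.7],[[-28.5,67.4,0],0.8],[[-35.6,73.6,0],0.9],[[-43.2,79.1,0],1.0],[[-51.4,83.8,0],1.1],[[-59.9,87.6,0],1.2],[[-68.9,90.6,0],1.3],[[-78,92.6,0],1.4],[[-87.4,93.8,0],1.5],[[-96.7,94,0],1.6],[[-106.1,93.2,0],1.7],[[-115.4,91.5,0],1.8],[[-124.4,89,0],1.9],[[-133.1,85.5,0],2.0]]'; python3 -c "
from h import *
s=bot.observe();print((s['orientation'].T@s['contact_force']).round(1),s['ft_torque'].round(2),s['joint_pos'].round(1))"
```

```text
clock: 8.3
eef_pos: [0.5844, 0.1301, 0.035]
orientation: [[0.339, 0.941, -0.002], [0.941, -0.339, -0.002], [-0.003, -0.001, -1.0]]
contact_force: [-3.7, -3.8, 3.0]
width: 0.0142
grasp_force: 33.9
[-4.9 -2.2 -3. ] [-0.9   0.76  0.13] [ 1.260e+01  1.900e+01 -1.240e+01  5.870e+01 -1.000e-01  1.224e+02]
```

```bash
python3 -m jog '[[[-0.5,-9.4,0],-0.1],[[-1.9,-18.7,0],-0.2],[[-4.2,-27.8,0],-0.3],[[-7.4,-36.6,0],-0.4],[[-11.5,-45.1,0],-0.5],[[-16.4,-53.1,0],-0.6],[[-22.1,-60.6,0],-0.7],[[-28.5,-67.4,0],-0.8],[[-35.6,-73.6,0],-0.9],[[-43.2,-79.1,0],-1.0],[[-51.4,-83.8,0],-1.1],[[-59.9,-87.6,0],-1.2],[[-68.9,-90.6,0],-1.3],[[-78,-92.6,0],-1.4],[[-87.4,-93.8,0],-1.5],[[-96.7,-94,0],-1.6],[[-106.1,-93.2,0],-1.7],[[-115.4,-91.5,0],-1.8],[[-124.4,-89,0],-1.9],[[-133.1,-85.5,0],-2.0]]'; python3 -c "
from h import *
s=bot.observe();print((s['orientation'].T@s['contact_force']).round(1),s['ft_torque'].round(2),s['joint_pos'].round(1))"
```

```text
clock: 10.3
eef_pos: [0.459, 0.0336, 0.035]
orientation: [[-0.996, -0.091, -0.002], [-0.091, 0.996, 0.0], [0.002, 0.0, -1.0]]
contact_force: [-3.1, 1.0, 2.2]
width: 0.0143
grasp_force: 33.7
[ 3.   1.3 -2.2] [ 0.21  0.59 -0.18] [  4.2   4.9 -30.1  55.    0.   -1. ]
```

```bash
cat > q.py <<'E'
from h import *
s=bot.observe();print((s['orientation'].T@s['contact_force']).round(1),s['ft_torque'].round(2),s['joint_pos'].round(1))
E
python3 -m jog '[[[-0.5,9.4,0],0.1],[[-1.9,18.7,0],0.2],[[-4.2,27.8,0],0.3],[[-7.4,36.6,0],0.4],[[-11.5,45.1,0],0.5],[[-16.4,53.1,0],0.6],[[-22.1,60.6,0],0.7],[[-28.5,67.4,0],0.8],[[-35.6,73.6,0],0.9],[[-43.2,79.1,0],1.0],[[-51.4,83.8,0],1.1],[[-59.9,87.6,0],1.2],[[-68.9,90.6,0],1.3]]'; python3 q.py; python3 -m jog '[[[-0.5,9.4,0],0.1],[[-1.9,18.7,0],0.2],[[-4.2,27.8,0],0.3]]';python3 q.py;python3 -m jog '[[[-0.5,9.4,0],0.1],[[-1.9,18.7,0],0.2]]';python3 q.py;python3 -m jog '[[[-0.5,9.4,0],0.1],[[-1.9,18.7,0],0.2]]';python3 q.py
```

```text
clock: 11.6
eef_pos: [0.5204, 0.1296, 0.035]
orientation: [[-0.346, 0.938, -0.001], [0.938, 0.346, -0.002], [-0.002, -0.001, -1.0]]
contact_force: [-1.2, -4.2, 1.1]
width: 0.0143
grasp_force: 33.6
[-3.5 -2.6 -1.1] [-1.08  0.17  0.09] [ 14.1  12.7 -20.9  56.5  -0.1  83.8]
clock: 11.9
eef_pos: [0.5478, 0.1353, 0.0349]
orientation: [[-0.054, 0.999, -0.001], [0.999, 0.054, -0.003], [-0.003, -0.001, -1.0]]
contact_force: [-1.8, -4.9, 1.7]
width: 0.0142
grasp_force: 33.7
[-4.8 -2.1 -1.7] [-1.16  0.41  0.13] [ 1.390e+01  1.550e+01 -1.720e+01  5.740e+01 -1.000e-01  1.009e+02]
clock: 12.1
eef_pos: [0.5665, 0.1345, 0.0349]
orientation: [[0.146, 0.989, -0.001], [0.989, -0.146, -0.003], [-0.003, -0.001, -1.0]]
contact_force: [-3.3, -5.2, 2.1]
width: 0.0143
grasp_force: 33.7
[-5.6 -2.5 -2.1] [-1.1   0.51  0.17] [ 1.340e+01  1.730e+01 -1.470e+01  5.800e+01 -1.000e-01  1.118e+02]
clock: 12.3
eef_pos: [0.58, 0.1312, 0.0336]
orientation: [[0.337, 0.941, -0.011], [0.941, -0.337, 0.001], [-0.003, -0.01, -1.0]]
contact_force: [-20.3, 3.3, 6.2]
width: 0.0146
grasp_force: 43.3
[ -3.7 -20.3  -6. ] [0.54 4.17 0.94] [ 12.7  19.  -12.6  59.    0.2 122.4]
```

The tangential pull jumped from 2.5 N to 20 N, so the stop is reached. I'll press a bit further and hold.

```bash
python3 -m jog '[[[-0.1,4.7,0],0.05],[[-0.1,4.7,0],0.05],[[-0.1,4.7,0],0.05],[[-0.1,4.7,0],0.05]]';python3 q.py; python3 -m jog '[[[-0.1,3,0],0.03],[[-0.1,3,0],0.03],[[-0.1,3,0],0.03],[[-0.1,3,0],0.03]]';python3 q.py; python3 -c "
from h import *
import cv2
cv2.imwrite('pics/t2.png',cv2.resize(bot.capture('top')[130:280,240:440],(800,600)))
for t in ('spanner','spanner_jaw','nut_seat'):print(t,[(round(d['conf'],2),(np.array(d['location'])*[640,400]).round(1).tolist()) for d in bot.tip_of('top',t)][:3])"
```

```text
clock: 12.7
eef_pos: [0.5822, 0.1302, 0.0331]
orientation: [[0.379, 0.925, -0.014], [0.925, -0.379, 0.001], [-0.004, -0.013, -1.0]]
contact_force: [-21.2, 3.0, 7.6]
width: 0.0141
grasp_force: 48.2
[ -5.3 -20.9  -7.3] [0.52 4.13 0.84] [ 12.5  19.4 -12.2  59.2   0.3 124.8]
clock: 13.1
eef_pos: [0.5838, 0.1296, 0.0329]
orientation: [[0.406, 0.914, -0.016], [0.914, -0.406, 0.003], [-0.004, -0.016, -1.0]]
contact_force: [-22.6, 5.9, 6.7]
width: 0.0142
grasp_force: 52.0
[ -3.8 -23.1  -6.3] [0.98 4.69 1.  ] [ 12.4  19.6 -11.9  59.4   0.3 126.3]
spanner [(0.93, [372.5, 284.4]), (0.76, [220.7, 239.9]), (0.46, [337.4, 188.8])]
spanner_jaw [(0.8, [401.4, 221.3]), (0.8, [155.5, 265.2]), (0.63, [274.0, 164.4])]
nut_seat [(0.78, [338.1, 190.9])]
```

View pics/t2.png

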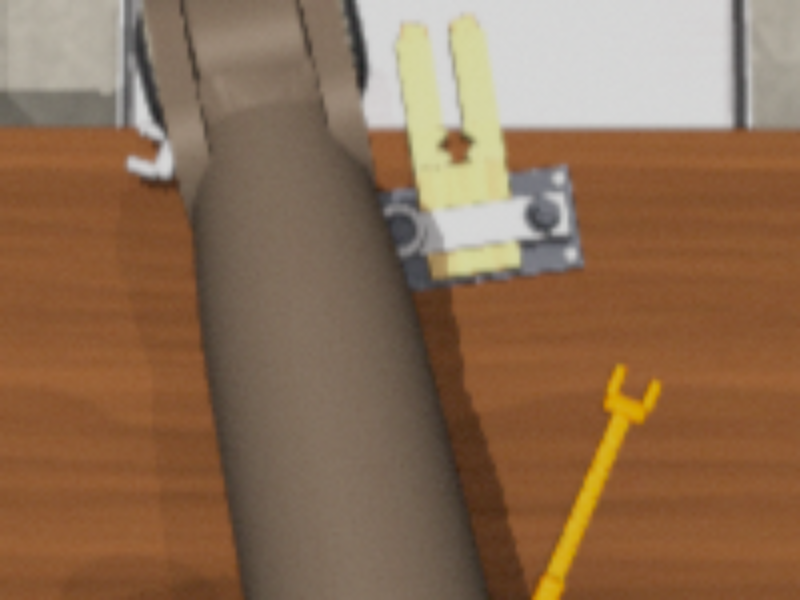

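The top view shows the ring still on its nut at about (338,188 full-frame) and the jaw at (274,165), free of anything. To prove it's the nut's stop, I'll go back 0.8 rad and drive again: the stop should show at a different angle.

```bash
python3 -m jog '[[[-0.5,-9.4,0],-0.1],[[-1.9,-18.7,0],-0.2],[[-4.2,-27.8,0],-0.3],[[-7.4,-36.6,0],-0.4],[[-11.5,-45.1,0],-0.5],[[-16.4,-53.1,0],-0.6],[[-22.1,-60.6,0],-0.7],[[-28.5,-67.4,0],-0.8],[[-28.5,-67.4,0],-0.8]]' ;python3 q.py
for i in 1; do python3 -m jog '[[[-0.1,4.7,0],0.05],[[-0.5,9.4,0],0.1],[[-0.5,9.4,0],0.1]]';python3 q.py; python3 -m jog '[[[-0.1,4.7,0],0.05],[[-0.5,9.4,0],0.1],[[-0.5,9.4,0],0.1]]';python3 q.py; python3 -m jog '[[[-0.1,4.7,0],0.05],[[-0.5,9.4,0],0.1],[[-0.5,9.4,0],0.1]]';python3 q.py; done
```

```text
clock: 14.2
eef_pos: [0.5182, 0.1287, 0.0352]
orientation: [[-0.37, 0.929, -0.0], [0.929, 0.37, -0.001], [-0.001, -0.001, -1.0]]
contact_force: [-0.1, -3.1, -0.3]
width: 0.014
grasp_force: 33.7
[-2.8 -1.2  0.3] [-0.45  0.05 -0.12] [ 14.   12.4 -21.2  56.4  -0.1  82.3]
clock: 14.5
eef_pos: [0.5276, 0.1319, 0.0349]
orientation: [[-0.272, 0.962, -0.002], [0.962, 0.272, -0.001], [-0.001, -0.002, -1.0]]
contact_force: [-3.7, -3.4, 1.5]
width: 0.0141
grasp_force: 33.9
[-2.3 -4.4 -1.5] [-0.71  0.67 -0.16] [ 14.1  13.5 -19.9  56.7  -0.   88.3]
clock: 14.8
eef_pos: [0.5346, 0.1335, 0.0342]
orientation: [[-0.176, 0.984, -0.006], [0.984, 0.176, -0.002], [-0.001, -0.006, -1.0]]
contact_force: [-9.4, -4.3, 4.5]
width: 0.0141
grasp_force: 34.6
[ -2.6 -10.1  -4.4] [-1.05  1.75  0.42] [ 14.1  14.4 -18.7  57.2  -0.   93.9]
clock: 15.1
eef_pos: [0.5411, 0.1346, 0.0333]
orientation: [[-0.078, 0.997, -0.011], [0.997, 0.078, -0.003], [-0.002, -0.011, -1.0]]
contact_force: [-16.7, -4.7, 7.3]
width: 0.0142
grasp_force: 41.2
[ -3.4 -17.1  -7.1] [-1.06  3.2   0.87] [ 14.   15.4 -17.6  57.7   0.   99.5]
```

Stop confirmed at another angle. A last firm push and hold, then relax.

```bash
python3 -m jog '[[[-0.1,4.7,0],0.05],[[-0.5,9.4,0],0.1],[[-0.5,9.4,0],0.1],[[-0.5,9.4,0],0.1],[[-0.5,9.4,0],0.1],[[-0.5,9.4,0],0.1]]';python3 q.py; python3 -c "
from h import *
for t in ('spanner','spanner_grip','spanner_jaw','nut_seat'):
  for c in ('scene',):
    bot.capture(c);k=bot.calibration(c)
    print(t,[(round(d['conf'],2),(np.array(d['location'])*[640,400]).round(1).tolist(),onz(k,np.array(d['location'])*[640,400],.054).round(3).tolist()) for d in bot.tip_of(c,t)][:4])"
```

```text
clock: 15.7
eef_pos: [0.5467, 0.1348, 0.0325]
orientation: [[0.019, 1.0, -0.018], [1.0, -0.019, -0.003], [-0.003, -0.018, -1.0]]
contact_force: [-26.6, -3.4, 10.0]
width: 0.0142
grasp_force: 53.9
[ -3.9 -26.7  -9.5] [-1.04  5.17  1.07] [ 1.380e+01  1.620e+01 -1.660e+01  5.820e+01  1.000e-01  1.049e+02]
spanner [(0.96, [299.1, 226.6], [0.566, 0.047, 0.054]), (0.7, [415.9, 197.7], [0.442, 0.4, 0.054]), (0.55, [273.8, 163.2], [0.312, -0.052, 0.054])]
spanner_grip [(0.77, [329.5, 224.7], [0.555, 0.135, 0.054]), (0.77, [441.3, 184.9], [0.385, 0.488, 0.054]), (0.7, [260.5, 177.7], [0.379, -0.088, 0.054]), (0.27, [280.8, 233.3], [0.592, -0.004, 0.054])]
spanner_jaw [(0.85, [239.2, 203.7], [0.488, -0.14, 0.054]), (0.78, [467.5, 176.6], [0.345, 0.579, 0.054]), (0.77, [369.4, 222.3], [0.542, 0.252, 0.054]), (0.72, [298.9, 226.2], [0.565, 0.046, 0.054])]
nut_seat [(0.7, [298.5, 228.7], [0.573, 0.046, 0.054])]
```

```bash
python3 -m jog '[[[-0.5,-9.4,0],-0.1],[[-1.9,-18.7,0],-0.2],[[-4.2,-27.8,0],-0.3],[[-4.2,-27.8,0],-0.3],[[-4.2,-27.8,0],-0.3]]' - 50;python3 q.py; python3 -m jog '[[[0,0,-3],0],[[0,0,-8],0],[[0,0,-14],0],[[0,0,-20],0],[[0,0,-20],0]]'; python3 q.py
```

```text
clock: 16.6
eef_pos: [0.5273, 0.1318, 0.035]
orientation: [[-0.273, 0.962, -0.001], [0.962, 0.273, -0.001], [-0.0, -0.002, -1.0]]
contact_force: [-4.2, -3.3, 1.6]
width: 0.014
grasp_force: 48.9
[-2.  -5.  -1.5] [-0.73  0.97 -0.13] [ 14.   13.4 -19.9  56.7  -0.   88.2]
clock: 17.1
eef_pos: [0.5271, 0.1307, 0.0539]
orientation: [[-0.275, 0.961, -0.003], [0.961, 0.275, -0.003], [-0.002, -0.004, -1.0]]
contact_force: [-0.8, -6.5, -13.8]
width: 0.0137
grasp_force: 49.3
[-6.  -2.5 13.8] [-1.01  0.15 -0.  ] [ 14.   12.7 -18.3  59.2  -0.1  88. ]
```

```bash
python3 -m jog '[[[-1,-2,-2],-0.02],[[-1,-2,-6],-0.02],[[-1,-2,-10],-0.02],[[-1,-2,-10],-0.02]]'; python3 q.py;  python3 -c "
from h import *
import cv2
cv2.imwrite('pics/s3.png',cv2.resize(bot.capture('scene')[160:272,230:390],(800,560),interpolation=cv2.INTER_CUBIC))"
```

```text
clock: 17.5
eef_pos: [0.5258, 0.1291, 0.0642]
orientation: [[-0.295, 0.956, -0.002], [0.956, 0.295, -0.003], [-0.003, -0.003, -1.0]]
contact_force: [1.1, -6.5, -15.9]
width: 0.0138
grasp_force: 49.2
[-6.5 -0.8 15.9] [-1.16 -0.1  -0.07] [ 13.9  12.1 -17.7  60.3  -0.2  86.7]
```

View pics/s3.png

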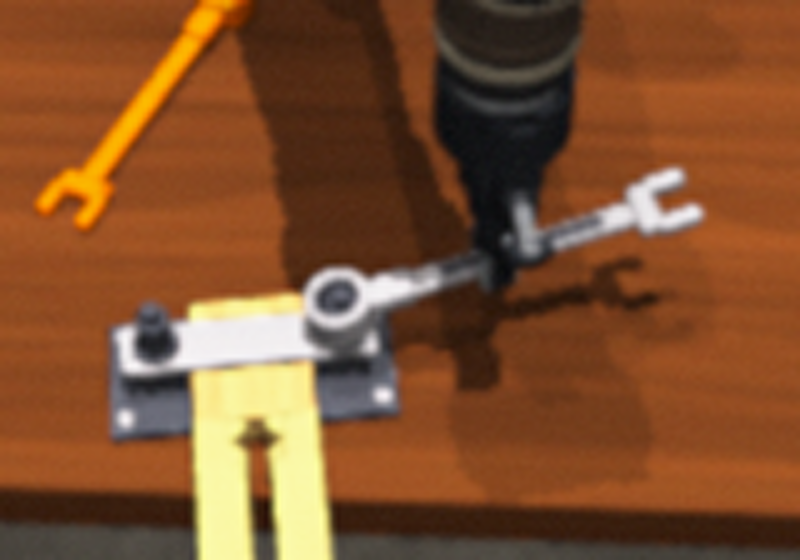

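The scene crop shows the ring at (337,300) still round the stud, and the shank rising towards the jaw at (670,205). I'll quantify the pitch.

```bash
python3 - <<'E'
from h import *
k=bot.calibration("scene");R=np.array(k["attitude"]);m=np.array(k["mtx"])
def pr(X):
    c=R.T@(np.array(X)-k["position"]);return (m[0,2]-m[0,0]*c[0]/c[2],m[1,2]+m[1,1]*c[1]/c[2])
for z in (.066,.076,.086,.096,.106):print("ringtop",z,np.round(pr([.5535,.042,z]),1))
s=bot.observe();x=s["orientation"][:,0];g=s["eef_pos"]+[0,0,.019]
for p in (0,.1,.2,.3):
    print("jaw",p,np.round(pr(g+.121*np.array([x[0]*np.cos(p),x[1]*np.cos(p),np.sin(p)])),1),"ring",np.round(pr(g-.095*np.array([x[0]*np.cos(p),x[1]*np.cos(p),np.sin(p)])+[0,0,.012]),1))
for c in ("scene","wrist"):
    bot.capture(c);
    for t in ("spanner_jaw","spanner_grip","spanner"):print(c,t,[(round(d['conf'],2),(np.array(d['location'])*[640,400]).round(1).tolist()) for d in bot.tip_of(c,t)][:3])
E
```

```text
ringtop 0.066 [297.6 220.6]
ringtop 0.076 [297.5 218.6]
ringtop 0.086 [297.4 216.5]
ringtop 0.096 [297.3 214.4]
ringtop 0.106 [297.2 212.2]
jaw 0 [367.2 202.3] ring [296.  214.6]
jaw 0.1 [367.4 199.7] ring [296.3 216.6]
jaw 0.2 [367.3 197.2] ring [296.8 218.4]
jaw 0.3 [366.8 194.8] ring [297.7 220.2]
scene spanner_jaw [(0.8, [370.1, 199.4]), (0.79, [241.6, 206.6]), (0.74, [285.2, 278.0])]
scene spanner_grip [(0.9, [264.2, 176.9]), (0.89, [328.7, 212.0]), (0.7, [439.8, 187.8])]
scene spanner [(0.92, [299.5, 223.4]), (0.83, [276.2, 161.6]), (0.62, [416.0, 197.8])]
wrist spanner_jaw []
wrist spanner_grip [(0.81, [316.9, 268.9])]
wrist spanner []
```

The ring is partly up but is binding and pitched, since drive torque was left on it. I'll lower it, open to let it settle, and regrip harder and closer to the ring. Then I'll slip back slightly and lift.

```bash
python3 -m jog '[[[0,0,8],0],[[0,0,18],0],[[0,0,26],0],[[0,0,29],0],[[0,0,29],0]]'; python3 q.py; python3 -m jog '[[[0,0,0],0],[[0,0,0],0],[[0,0,0],0],[[0,0,0],0],[[-8,0,0],0],[[-15,0,0],0],[[-15,0,0],0]]' -0.4 100; python3 q.py;  python3 -m jog '[[[0,0,0],0],[[0,0,0],0],[[0,0,0],0],[[0,0,0],0],[[0,0,0],0],[[0,0,0],0]]' -1 100; python3 q.py
```

```text
clock: 18.45
eef_pos: [0.5268, 0.1322, 0.0378]
orientation: [[-0.297, 0.955, 0.002], [0.955, 0.297, 0.003], [0.003, 0.003, -1.0]]
contact_force: [-6.3, 2.6, 5.1]
width: 0.0136
grasp_force: 52.3
[ 4.3 -5.2 -5.1] [ 0.24  1.24 -0.31] [ 14.   13.1 -20.   56.8   0.2  86.7]
clock: 19.15
eef_pos: [0.531, 0.1151, 0.0363]
orientation: [[-0.295, 0.955, 0.0], [0.955, 0.295, -0.0], [-0.0, 0.0, -1.0]]
contact_force: [0.3, -0.5, 0.5]
width: 0.0252
grasp_force: 0.0
[-0.6  0.1 -0.5] [-0.03 -0.03 -0.01] [ 12.2  13.3 -19.9  56.8  -0.   85.1]
clock: 19.75
eef_pos: [0.5305, 0.1156, 0.0362]
orientation: [[-0.296, 0.955, -0.0], [0.955, 0.296, -0.001], [-0.001, -0.001, -1.0]]
contact_force: [-0.7, -5.5, 0.9]
width: 0.0127
grasp_force: 97.5
[-5.1 -2.3 -0.9] [-1.09  0.21 -0.16] [ 12.3  13.3 -20.   56.8  -0.1  85.1]
```

```bash
python3 -m jog '[[[-0.5,-2.3,0],-0.03],[[-0.7,-4.6,0],-0.06],[[-0.7,-4.6,0],-0.06]]'; python3 q.py; python3 -m jog '[[[0,0,-2],0],[[0,0,-4],0],[[0,0,-7],0],[[0,0,-10],0],[[0,0,-10],0]]'; python3 q.py; python3 -m jog '[[[0,0,-4],0],[[0,0,-8],0],[[0,0,-12],0],[[0,0,-12],0]]'; python3 q.py
```

```text
clock: 20.05
eef_pos: [0.5263, 0.1142, 0.0363]
orientation: [[-0.353, 0.936, -0.0], [0.936, 0.353, 0.0], [0.0, 0.0, -1.0]]
contact_force: [-0.9, -2.9, 0.1]
width: 0.0125
grasp_force: 97.6
[-2.4 -1.8 -0.1] [-0.4   0.22 -0.24] [ 12.2  12.8 -20.6  56.6   0.   81.6]
clock: 20.55
eef_pos: [0.5264, 0.1145, 0.0465]
orientation: [[-0.353, 0.935, -0.0], [0.935, 0.353, 0.001], [0.001, -0.0, -1.0]]
contact_force: [-0.5, 0.9, -5.5]
width: 0.0129
grasp_force: 97.8
[ 1.  -0.2  5.5] [ 0.21  0.34 -0.12] [ 12.2  12.4 -19.7  57.9   0.1  81.5]
clock: 20.95
eef_pos: [0.5276, 0.1142, 0.0597]
orientation: [[-0.353, 0.935, 0.003], [0.936, 0.353, 0.0], [-0.001, 0.003, -1.0]]
contact_force: [0.6, 0.2, -1.9]
width: 0.0126
grasp_force: 98.4
[-0.   0.6  1.9] [ 0.04 -0.01 -0.02] [ 12.2  11.9 -18.6  59.4  -0.   81.5]
```

```bash
python3 -m jog '[[[0,0,-6],0],[[0,0,-14],0],[[0,0,-23],0],[[0,0,-32],0],[[0,0,-40],0],[[0,0,-45],0],[[0,0,-45],0]]'; python3 q.py; python3 -c "
from h import *
import cv2
print(shift([.4225,.173,.10],110.7))
cv2.imwrite('pics/s4.png',cv2.resize(bot.capture('scene')[160:272,230:390],(800,560),interpolation=cv2.INTER_CUBIC))"
```

```text
clock: 21.65
eef_pos: [0.5271, 0.1142, 0.1043]
orientation: [[-0.353, 0.936, 0.002], [0.936, 0.353, 0.0], [-0.0, 0.002, -1.0]]
contact_force: [0.3, 0.9, -3.1]
width: 0.0125
grasp_force: 98.3
[0.7 0.6 3.1] [0.02 0.01 0.03] [ 12.2  10.4 -14.6  65.   -0.   81.5]
(array([ 92. , -77. ,   4.2]), np.float64(-0.0))
```

View pics/s4.png

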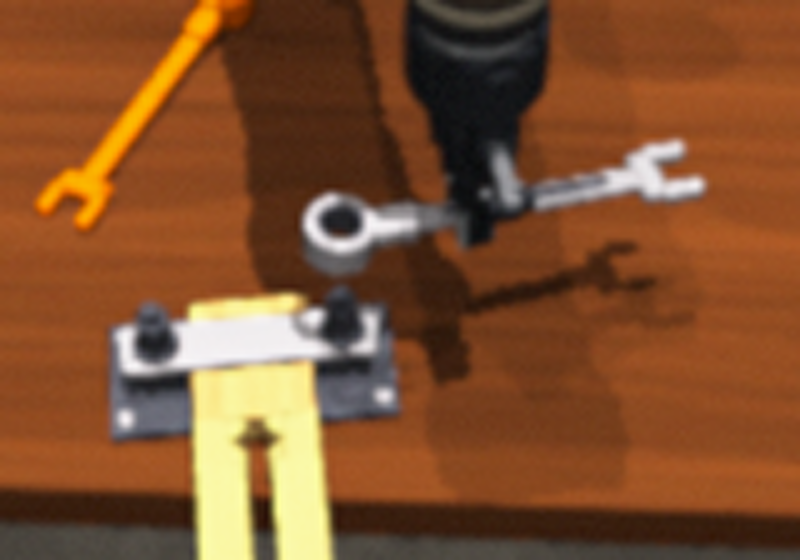

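The ring, at (337,235) in the crop, is clear above the bare stud and the spanner is level. I'll carry it to the open bench and lower it.

```bash
python3 -m jog '[[[8,-7,0],0],[[20,-17,0],0],[[34,-28,0],0],[[48,-40,0],0],[[62,-52,0],0],[[76,-64,0],0],[[86,-72,0],0],[[92,-77,0],0],[[92,-77,0],0],[[92,-77,15],0],[[92,-77,35],0],[[92,-77,55],0],[[92,-77,75],0],[[92,-77,88],0],[[92,-77,96],0],[[92,-77,99],0],[[92,-77,99],0]]'; python3 q.py
```

```text
clock: 23.4
eef_pos: [0.4222, 0.1729, 0.0043]
orientation: [[-0.353, 0.936, -0.0], [0.936, 0.353, -0.0], [-0.0, -0.0, -1.0]]
contact_force: [-0.4, -0.5, -2.4]
width: 0.0123
grasp_force: 98.4
[-0.3 -0.6  2.4] [ 0.01 -0.    0.01] [ 22.3   6.1 -33.2  50.8  -0.   91.6]
```

```bash
python3 -m jog '[[[0,0,0],0],[[0,0,0],0],[[0,0,0],0],[[0,0,0],0],[[0,0,0],0],[[0,0,0],0],[[0,0,0],0],[[0,0,0],0]]' 0.5 20; python3 q.py; python3 -m jog '[[[0,0,-5],0],[[0,0,-20],0],[[0,0,-45],0],[[0,0,-75],0],[[0,0,-105],0],[[0,0,-130],0],[[0,0,-140],0],[[-40,-30,-150],0],[[-85,-60,-150],0],[[-130,-90,-150],0],[[-150,-100,-150],0],[[-150,-100,-150],0],[[-150,-100,-150],0]]'; python3 -c "
from h import *
import cv2
cv2.imwrite('pics/t5.png',bot.capture('top'));cv2.imwrite('pics/s5.png',cv2.resize(bot.capture('scene')[130:270,230:430],(800,560),interpolation=cv2.INTER_CUBIC))
t,s=bot.calibration('top'),bot.calibration('scene')
for n in ('spanner','spanner_grip','spanner_jaw'):
  for c,k in(('top',t),('scene',s)):print(n,c,[(round(d['conf'],2),(np.array(d['location'])*[640,400]).round(1).tolist(),onz(k,np.array(d['location'])*[640,400],.01).round(3).tolist()) for d in bot.tip_of(c,n)][:4])
"
```

```text
clock: 24.2
eef_pos: [0.4219, 0.1729, 0.0043]
orientation: [[-0.353, 0.936, -0.0], [0.936, 0.353, -0.0], [-0.0, -0.0, -1.0]]
contact_force: [-0.1, 0.1, 0.4]
width: 0.0639
grasp_force: 0.0
[ 0.1 -0.1 -0.4] [-0.04 -0.02 -0.02] [ 22.3   6.1 -33.2  50.7  -0.   91.6]
clock: 25.5
eef_pos: [0.3811, -0.0032, 0.1539]
orientation: [[-0.351, 0.936, -0.0], [0.936, 0.351, 0.0], [0.0, -0.0, -1.0]]
contact_force: [0.4, -0.3, -1.1]
width: 0.0641
grasp_force: 0.0
spanner top [(0.9, [320.1, 226.2], [0.44, 0.099, 0.01]), (0.65, [218.3, 241.6], [0.391, 0.413, 0.01])]
spanner scene [(0.75, [274.5, 162.2], [0.264, -0.058, 0.01]), (0.75, [416.4, 200.1], [0.414, 0.414, 0.01]), (0.67, [321.0, 206.9], [0.455, 0.109, 0.01])]
spanner_grip top [(0.82, [289.2, 235.3], [0.411, 0.194, 0.01]), (0.67, [191.7, 250.5], [0.363, 0.495, 0.01]), (0.45, [169.1, 194.5], [0.537, 0.572, 0.01])]
spanner_grip scene [(0.89, [441.0, 186.7], [0.353, 0.503, 0.01]), (0.8, [348.6, 198.8], [0.418, 0.196, 0.01]), (0.67, [262.1, 178.2], [0.341, -0.092, 0.01]), (0.42, [281.6, 232.9], [0.56, -0.007, 0.01])]
spanner_jaw top [(0.71, [155.3, 265.9], [0.316, 0.606, 0.01]), (0.57, [255.8, 245.1], [0.381, 0.297, 0.01])]
spanner_jaw scene [(0.92, [468.0, 177.6], [0.308, 0.601, 0.01]), (0.86, [240.2, 202.6], [0.449, -0.149, 0.01]), (0.77, [382.2, 189.9], [0.376, 0.307, 0.01])]
```

View pics/s5.png

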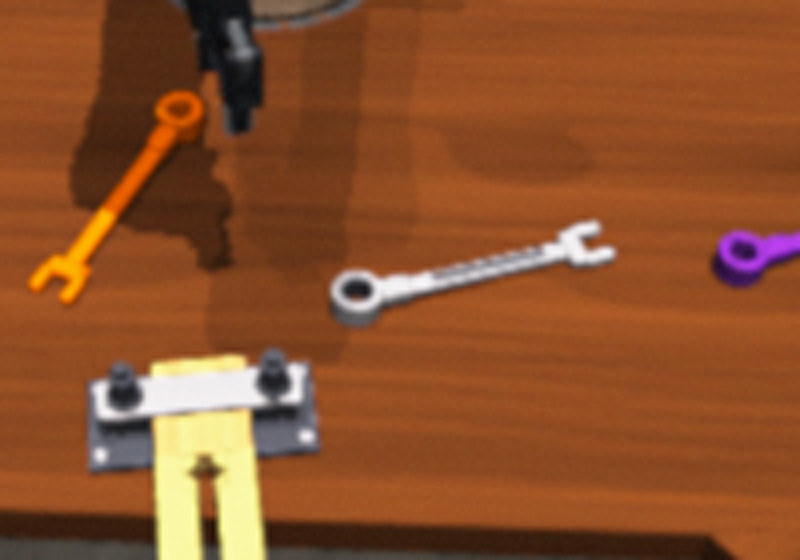

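View pics/t5.png

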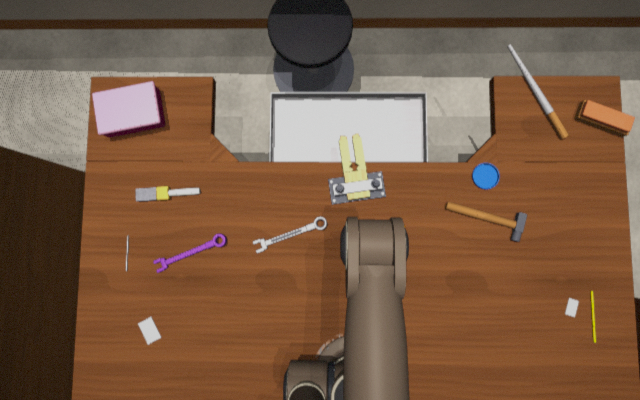

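The scene view shows the spanner lying flat beside the clamp, ring at (356,295) and jaw at (590,245) in the crop. The top view shows its ring at (319,224) and jaw at (261,244). The bystanders haven't moved, and the gripper is clear of everything.

```bash
python3 -c "
from plant import bot
print(bot.finish_job())"
```

```text
the job is handed in; nothing more can be done
None
```

I drove the nut to its stop, which showed again at a second spanner angle, then laid the spanner flat on the bench beside the clamp with nothing else disturbed, and handed the job in at about 26 s; no verdict came back.

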